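# Clock a grinding wheel on bench centres and leave its high spot at the gauge

### The arm

A 6-joint arm with a two-finger parallel gripper is mounted at the origin on the work surface. World frame = base frame: x ahead of the robot, y to its left, z up, the work surface at z = 0. Lengths are in m, angles in rad, forces in N, time in s.
With the tool pointing down it reaches from about 0.225 to 0.875 m from the base axis. Payload 3.4 kg.
Tool frame: the origin (TCP) lies at the very end of the fingers, on their centre line; the grasp point (between the pads) lies 19 mm behind it (manip.hold_point_z is the distance from the TCP to the grasp point, in m); z points along the fingers, x is the direction in which the jaws open and shut, and the axes are right-handed (so a half turn about z gives the same grasp; the last joint's range is limited). The gripper opens to 85 mm and grips with 20 to 120 N. Pads are 22 mm wide; open, the fingers measure 114 mm over their backs; the gripper's body (76 mm by 85 mm) begins 54 mm behind the grasp point. The pads swing forward as they close: fully open they stand 13 mm farther back than shut.
Start: joints at [1.221, 0.276, 1.505, -0, 1.361, -0.121], TCP at [0.13, 0.56, 0.231] pointing down, gripper open.
Joint ranges: [-2.89, 2.89], [-0.75, 2.08], [0.22, 2.7], [-1.18, 4.32], [0.11, 2.71], [-2.7, 2.7]. Speed limits (rad/s): [2.57, 2.57, 3.14, 3.14, 3.14, 3.14].

### API

Orientations are given as a unit quaternion [w, x, y, z].
In Python, from rig import telemetry, cams, manip, finder gives the robot as it stands. The module is installed in compiled form; this text tells all that it offers.
- The arm moves only by the tool carry_out, never from a script. Its argument "rows" is a list that holds one entry, the list of rows, each a list of 5 numbers: the gripper's target within -1 to 1 (fully open at 1, half-way at 0, shut at -1), then the shift along the world's x, y, z in cm, then the turn about the world's z in rad. A call has 1 to 12 rows; each row shifts and turns the commanded pose from where the row before left it; what a row does not reach is not made up. A row lasts 1/10 s, in which the tool goes at most 50 mm and 8.59 degrees, less where a joint would pass 70% of its speed; a pose out of reach is approached as far as the arm can. A call with a gripper value outside its range is refused whole. The fingers move at their own pace and stop on an object; "force" is the grip in N (left out, the last holds). Time passes only in rows, so rows that do not move let the fingers close. It gives the time, the measured TCP pose, the force and the opening at its end, in the units of the state.
- telemetry.get_state(): the state, without advancing time (a new reading comes with each control period).
- cams.get_image(name): name is "scene" or "top"; returns a dict with "image" (400x640x3 uint8, red, green, blue), "camera_matrix" (3x3 intrinsics, pixels), "k1" (the pictures are not rectified: a ray, as slopes to the right and down, at radius r is drawn at 1 + k1 r^2 times it, then the intrinsics apply), "eye" and "attitude" of the camera in the world. Camera axes: x right, y down, z forward; pixel columns grow to the right and rows downward; lengths in m; the calibration is good to about 2 mm. A picture is of the moment at which its call begins. There is no depth.
- manip.sign_off(): hands the job in, once; it reports no verdict.
Trained networks look in a picture, given as the dict that the camera call returned (one of the last four; its "shot" number tells which), for a name from the list of things; names that differ only in an ending like _2 or _b are one class to them, and where a whole thing is asked for, a point or a joint stands for the part that bears it (a point fixed in the world has none). Each returns a list of dicts, best first, with "confidence" (0 to 1); they miss things now and then, are a little off and sometimes report something else, mostly with a low value. They report only what shows in the picture. A call takes as long as a camera call.
- finder.boxes_of(picture, thing): "xy" ([column, row] in pixels, amid what is visible of it).
The state is a dict: "clock": time; "qpos": joint angles; "qd": joint speeds; "effort": joint torques, N m; "position": TCP position; "ee_rot": TCP orientation; "contact_force": force on the tool from outside, world axes, zero at the start; "moment": the same for the moment, N m; "width": finger opening in m.
Only numpy, scipy, OpenCV 4.12 (cv2) and the standard library are available. Lean on these libraries where they do the work, as an engineer would, in place of code of your own. Each camera call takes 0.05 s, during which the arm holds its last target.

### The job

Slide the dial gauge fully home, so that its plunger bears on the rim of the grinding wheel held between the bench centres. Then turn the wheel through at least one full turn by the spokes of the turning handle while you watch the dial, and leave it standing with its high spot against the plunger, where the dial reads highest. Keep off the wheel, its arbor and the plunger, and leave everything else on the desk where it is.

Things in the scene. Friction and masses are not known exactly. Their poses are not given: they have to be found in the camera images.
- bench: grey bench centres, fixed. Origin on the desk under the line of centres, which runs along its y, 85 mm up; x points to the dial gauge. Bed x -45..45, y -90..115 mm, 18 high. Headstock y -90..-56, tailstock y 70..126 mm, both 46 wide, 108 high (clamp on the tailstock to 125). Cross arm under the gauge slide: x 45..165, 60 wide, 18 high.
- spoke_hub (a point): centre of the four-spoke turning handle, on the line of centres outboard of the headstock, bench frame (0, -125, 85) mm; frame as the bench, does not turn. Steel hub of radius 14 mm (y -140..-90); four spokes at right angles in the plane y = -125, rods of 7 mm diameter, each ending in a black ball of 13 mm diameter centred 52 mm from the axis.
- spindle (a joint): angle of the turning handle, which carries spindle, arbor and wheel round with it without limit, rad; starts within 0.3 of 0. At 0 and every quarter turn a spoke points straight up. Grows as the top of the handle moves towards bench +x (the gauge side). Stiff: about 0.05 N m (1 to 2 N on a spoke); it stays where it is left.
- arbor: steel arbor, 10 mm diameter, between the centres (y -50..50 mm), turning with the spindle; origin on the line of centres at y = 0. It carries the grey abrasive wheel, 60 mm diameter, 14 mm wide, at y = 0. The wheel sits about 2 mm off centre, towards an unmarked side that differs each time: its rim has one high spot and, opposite, one low spot. Not to be touched.
- gauge_slide (a joint): travel of the gauge slide along the cross arm towards the wheel, m: 0 backed right off, 0.020 fully home against its stop. Starts at 0 to 0.008, plunger clear of the wheel. Stiff: about 3 N; it stays where it is left.
- thumb_post (a point): top centre of the upright thumb post at the rear of the gauge slide: 12 mm diameter, top 78 mm and foot 32 mm above the desk; frame as the bench. Push it towards bench -x; when home it is at bench x = 119, y = 0 mm. The dial's centre is 39 mm in front of it; dial case 58 mm diameter, face up, 74 to 97 mm above the desk (hand to 99).
- dial_hand (a joint): angle of the dial's hand, rad, clockwise seen from above: 0 with the plunger free, growing by 0.63 for each mm the plunger is pressed in. With the gauge home it swings over about 2.5 rad in one turn of the wheel, as a smooth sine wave, highest when the rim's high spot is at the plunger.
- plunger_tip (a point): foremost point of the sprung plunger, a steel pin of 5 mm diameter with a round end, that points from the gauge along bench -x at the wheel, 85 mm above the desk at y = 0; 10 mm of travel, about 1 N. Frame as the bench.
- plunger: the same plunger as a body; its frame is the bench's frame carried along by the slide and plunger, so its origin lies 45 mm from the tip along bench -x, on the desk. Not to be touched.
- magnifier: brass magnifier on a stand: round foot 72 mm diameter, column of 8 mm, round lens of 80 mm diameter 130 to 172 mm above the desk, reaching 85 mm out along its +x. Origin under the middle of its foot. It and the pen holder stand, one or the other, beyond the turning handle and beside the bench on the side away from the gauge. Leave it.
- pen_holder: silver aluminium block, 100 by 44 by 26 mm, with three pens standing in it, 141 mm high. Origin under the middle of the block. Leave it.
- nib_dish: white ceramic dish, 72 mm diameter, 20 mm high, with nibs. Origin under its middle. Leave it.
- section1: coloured acrylic pen section standing on end, 15 mm diameter, 44 mm high. Origin under its middle. Leave it standing.
- section2: a second acrylic pen section like section1. Leave it standing.
- section3: a third acrylic pen section like section1. Leave it standing.
- ink_bottle: closed ink jar, 52 mm diameter, 58 mm high. Origin under its middle. Leave it.

How it is judged:
By the outcome, as a careful person would: the job done as asked, in the order asked, and still so for the second after the job is handed in, with the robot touching nothing.
It also fails if it takes over 67 s, if anything falls off the work surface, if the arm or the gripper's body presses on something with over 40 N, if the wrist force passes 120 N, or if a joint passes its speed limit or range.

## Working session

There is one attempt and no reset: what is moved stays moved. The work goes in short steps, Python scripts to look and compute and a tool call to move; the robot and the scene stay as the last step left them, time stands still between calls to the robot, and variables do not carry over. Pictures are saved under pics/ and viewed, and the job is handed in when it is done.

Besides the shell and the picture viewer there is one more tool, called after ">>>" as name(argument=value, ...) on one line, values as JSON. carry_out: Moves the arm, as the interface text tells. Its arguments: {"type":"object","properties":{"rows":{"type":"array","items":{"type":"array","items":{"type":"array","items":{"type":"number"}}}},"force":{"type":"number"}},"required":["rows"]}

```bash
mkdir -p pics; ls
cat > h.py <<'E'
from rig import telemetry, cams, manip, finder
import numpy as np, cv2
from scipy.spatial.transform import Rotation as R
def save(p,n,scale=1,crop=None):
    im=p["image"][:,:,::-1]
    if crop: x0,y0,x1,y1=crop; im=im[y0:y1,x0:x1]
    im=cv2.resize(np.ascontiguousarray(im),None,fx=scale,fy=scale,interpolation=cv2.INTER_CUBIC)
    cv2.imwrite("pics/"+n+".png",im)
def rot(p):
    a=np.array(p["attitude"],float)
    if a.shape==(3,3): return a
    return R.from_quat([a[1],a[2],a[3],a[0]]).as_matrix()
def ray(p,uv):
    K=np.array(p["camera_matrix"]);k=p["k1"]
    d=np.array([(uv[0]-K[0,2])/K[0,0],(uv[1]-K[1,2])/K[1,1]])
    s=d.copy()
    for _ in range(30): s=d/(1+k*(s@s))
    return np.array(p["eye"]),rot(p)@np.array([s[0],s[1],1.])
def at(p,uv,z):
    e,d=ray(p,uv); return e+d*(z-e[2])/d[2]
def proj(p,X):
    K=np.array(p["camera_matrix"]);c=rot(p).T@(np.array(X,float)-np.array(p["eye"]))
    s=c[:2]/c[2]; s=s*(1+p["k1"]*(s@s)); return np.array([K[0,0]*s[0]+K[0,2],K[1,1]*s[1]+K[1,2]])
def tri(p,a,q,b):
    e1,d1=ray(p,a);e2,d2=ray(q,b)
    A=np.stack([d1,-d2],1);t=np.linalg.lstsq(A,e2-e1,rcond=None)[0]
    x,y=e1+d1*t[0],e2+d2*t[1]; return (x+y)/2,np.linalg.norm(x-y)
E
python3 - <<'E'
from h import *
s=cams.get_image("scene");t=cams.get_image("top")
save(s,"s0");save(t,"t0")
for p in(s,t): print(p["eye"],p["attitude"],p["camera_matrix"],p["k1"],p["shot"])
for n in ["bench","spoke_hub","spindle","arbor","gauge_slide","thumb_post","dial_hand","plunger_tip","plunger","magnifier","pen_holder","nib_dish","section1","ink_bottle"]:
    for l,p in(("s",s),("t",t)):
        print(n,l,[(np.round(d["xy"],1).tolist(),round(d["confidence"],2)) for d in finder.boxes_of(p,n)[:4]])
st=telemetry.get_state();print(st)
E
```

```text
pics
[ 0.9890428  -0.51119468  0.70420425] [-0.34983619  0.86588597  0.33113431 -0.13493035] [[423.07002517   0.         311.40055107]
 [  0.         423.07002517 197.21323804]
 [  0.           0.           1.        ]] -0.022996142374154604 1
[ 0.49569102 -0.05594903  0.82658035] [-0.04142954  0.7161453  -0.69481849  0.05144682] [[418.56776129   0.         318.51695201]
 [  0.         418.56776129 200.88965675]
 [  0.           0.           1.        ]] -0.0014623187930152 2
bench s [([285.6, 212.2], 0.87)]
bench t [([329.8, 247.9], 0.8)]
spoke_hub s [([288.1, 215.4], 0.58), ([287.2, 239.5], 0.43)]
spoke_hub t [([329.2, 243.8], 0.58)]
spindle s [([248.4, 216.2], 0.82)]
spindle t [([367.7, 243.1], 0.64)]
arbor s [([272.2, 187.0], 0.91), ([315.3, 214.6], 0.28)]
arbor t [([337.4, 250.7], 0.96)]
gauge_slide s [([315.2, 215.1], 0.86)]
gauge_slide t [([323.2, 193.6], 0.93), ([464.3, 210.4], 0.42)]
thumb_post s [([313.4, 216.1], 0.81)]
thumb_post t [([320.6, 193.3], 0.62)]
dial_hand s []
dial_hand t []
plunger_tip s []
plunger_tip t [([324.2, 194.6], 0.72), ([330.0, 242.0], 0.53)]
plunger 
[... 402 characters left out ...]
k_bottle t [([277.2, 182.1], 0.72)]
{'clock': 1.5, 'qpos': array([ 1.22100582e+00,  2.75885622e-01,  1.50489496e+00, -3.21464434e-05,
        1.36069906e+00, -1.20995270e-01]), 'qd': array([-0.00069187, -0.00012022, -0.00124242,  0.0020711 , -0.00020608,
       -0.00051933]), 'effort': array([ 5.03035717e-04, -4.16648018e+01, -2.46096861e+01,  1.05108991e-04,
        3.13890678e-04,  5.29400506e-05]), 'position': array([0.13043771, 0.56004368, 0.23133823]), 'ee_rot': array([-1.61335637e-05,  7.83197865e-01,  6.21772548e-01,  5.63892328e-05]), 'contact_force': array([-0.36929117, -0.69900237,  0.02058767]), 'moment': array([-0.00522662,  0.01212983,  0.00402641]), 'width': 0.0852984904457331}
```

View pics/s0.png

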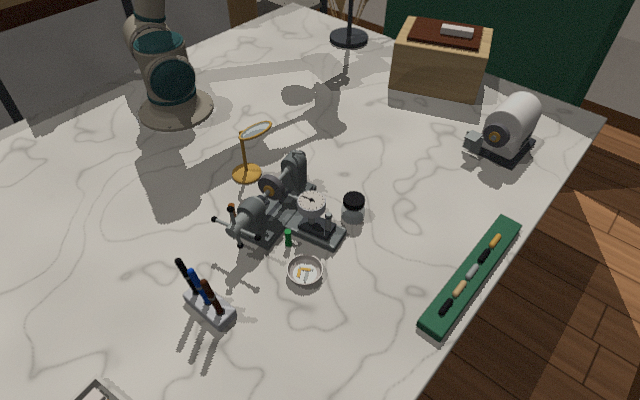

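View pics/t0.png

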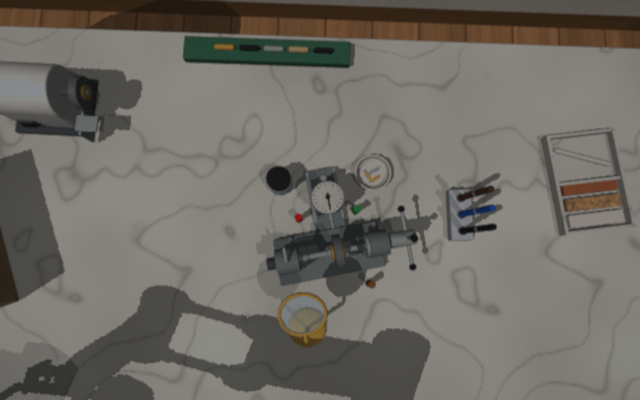

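Run:
```python
from h import *
s=cams.get_image("scene");t=cams.get_image("top")
np.savez("last.npz")
import pickle;pickle.dump((s,t),open("st0.pkl","wb"))
save(s,"s0c",4,(190,130,390,270));save(t,"t0c",4,(260,160,440,310))
```

```text
(no output)
```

View pics/s0c.png

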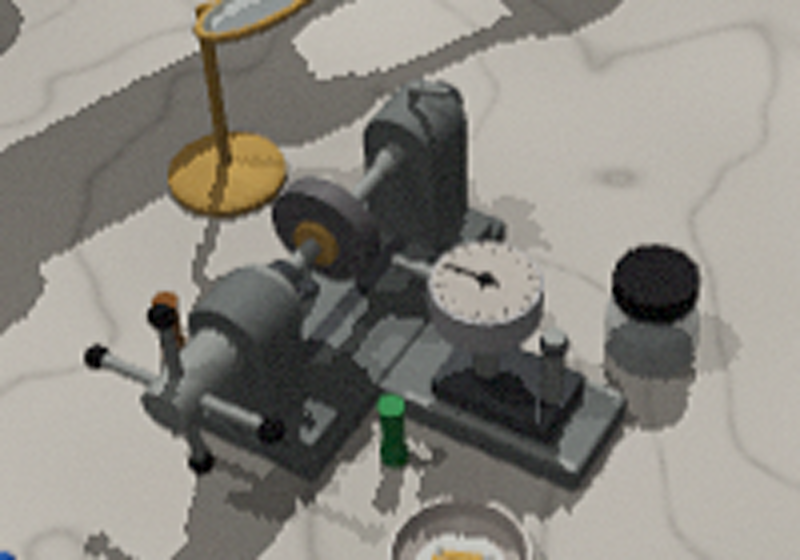

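View pics/t0c.png

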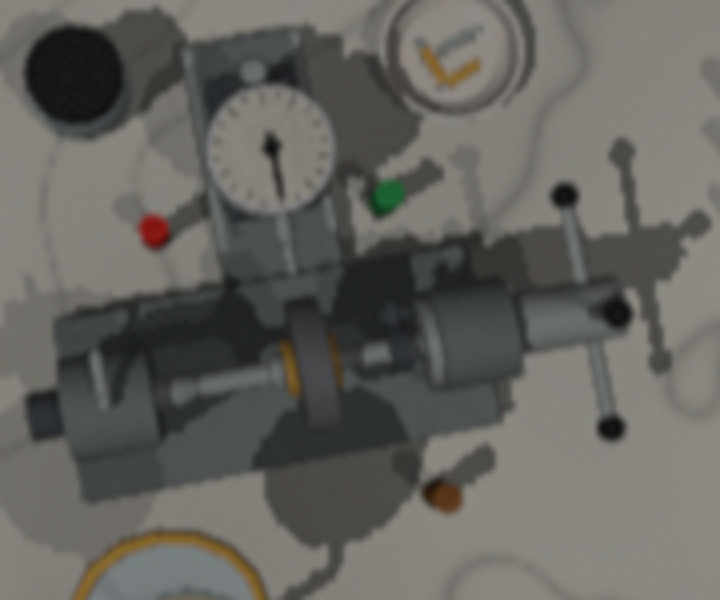

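```bash
cat > fit.py <<'E'
from h import *
import pickle
from scipy.optimize import least_squares
s,t=pickle.load(open("st0.pkl","rb"))
S=lambda u,v:np.array([u/4-.375+190,v/4-.375+130]);T=lambda u,v:np.array([u/4-.375+260,v/4-.375+160])
def B(x,P):
    c,sn=np.cos(x[2]),np.sin(x[2]); return np.array([x[0]+c*P[0]-sn*P[1],x[1]+sn*P[0]+c*P[1],P[2]])
ball=lambda th:np.array([.052*np.sin(th),-.125,.085+.052*np.cos(th)])
h=np.pi/2
obs=[(t,T(564,195),lambda x:ball(x[3]+h)),(t,T(611,428),lambda x:ball(x[3]-h)),(t,T(616,313),lambda x:ball(x[3])),
(t,T(270,148),lambda x:np.array([.100-x[4],0,.097])),(t,T(252,72),lambda x:np.array([.139-x[4],0,.078])),
(s,S(162,314),lambda x:ball(x[3])),(s,S(97,356),lambda x:ball(x[3]-h)),(s,S(269,430),lambda x:ball(x[3]+h)),(s,S(202,463),lambda x:ball(x[3]+2*h)),
(s,S(487,282),lambda x:np.array([.100-x[4],0,.097])),(s,S(554,342),lambda x:np.array([.139-x[4],0,.078]))]
def res(x): return np.concatenate([proj(p,B(x,f(x)))-uv for p,uv,f in obs])
if __name__=="__main__":
    g=at(t,T(400,350),.085)
    print(g,[at(t,T(270,148),.097)])
    best=min((least_squares(res,[g[0],g[1],y,0,.004]) for y in np.arange(-3,3.2,.7)),key=lambda r:r.cost)
    x=best.x;print(x,best.cost);print(best.fun.reshape(-1,2).round(1))
    pickle.dump(x,open("pose.pkl","wb"))
    for n,P in(("hub",(0,-.125,.085)),("post",(.139-x[4],0,.078)),("wheel",(0,0,.085))): print(n,B(x,P))
    for n,a,b in(("green",T(388,197),S(391,406)),("red",T(155,231),None),("orange",T(445,496),S(163,300))):
        print(n,at(t,a,.044))
    print("ink",at(t,T(75,75),.058),"nib",at(t,T(455,50),.02),"pen",at(t,(462,213),.026),"magfoot",at(s,(247,173),.005))
    for n,P in(("bedcorner",(-.045,-.09,.018)),("bc2",(-.045,.115,.018)),("arm",(.165,-.03,.018)),("arm",(.165,.03,.018))):
        q=proj(t,B(x,P)); print(n,(q-[260,160]+.375)*4)
E
python3 fit.py
```

```text
[ 0.5139041  -0.13994827  0.085     ] [array([ 0.60034581, -0.0798292 ,  0.097     ])]
[ 0.50724148 -0.10070716  0.21176868 -0.0639228   0.00443016] 2.3324894208641203
[[ 0.2  0.2]
 [-0.2 -0.2]
 [ 0.4  0.1]
 [ 0.5 -0.2]
 [ 0.6 -0.6]
 [-0.1  0.3]
 [ 0.2 -0.1]
 [ 0.6 -0.1]
 [-0.1 -0.5]
 [-0.1 -0.2]
 [ 0.2 -1.6]]
hub [ 0.53351516 -0.22291475  0.085     ]
post [ 0.63880513 -0.07242201  0.078     ]
wheel [ 0.50724148 -0.10070716  0.085     ]
green [ 0.58639298 -0.13776338  0.044     ]
red [ 0.56697055 -0.0287019   0.044     ]
orange [ 0.44868249 -0.16643376  0.044     ]
ink [0.6374065 0.0106087 0.058    ] nib [ 0.66288793 -0.17198927  0.02      ] pen [ 0.58677498 -0.34373951  0.026     ] magfoot [ 0.3645795  -0.05229619  0.005     ]
bedcorner [504.40572467 423.24571533]
bc2 [ 81.81687008 502.85712142]
arm [299.614621    22.01000461]
arm [179.80628463  43.31472458]
```

>>> carry_out(rows=[[[-1, 2.7, -3.13, 0, 0.022], [-1, 2.7, -3.13, 0, 0.022], [-1, 2.7, -3.13, 0, 0.022], [-1, 2.7, -3.13, 0, 0.022], [-1, 2.7, -3.13, 0, 0.022], [-1, 2.7, -3.13, 0, 0.022], [-1, 2.7, -3.13, 0, 0.022], [-1, 2.7, -3.13, 0, 0.022], [-1, 2.7, -3.13, 0, 0.022], [-1, 2.7, -3.13, 0, 0.022], [-1, 2.7, -3.13, 0, 0.022], [-1, 2.7, -3.13, 0, 0.022]]], force=40)

```text
clock: 2.8
position: [0.4554, 0.183, 0.2316]
ee_rot: [0.0, 0.694, 0.72, 0.0]
contact_force: [0.2, 0.4, -0.6]
width: 0.0003
```

>>> carry_out(rows=[[[-1, 2.7, -3.13, 0, 0.022], [-1, 2.7, -3.13, 0, 0.022], [-1, 2.7, -3.13, 0, 0.022], [-1, 2.7, -3.13, 0, 0.022], [-1, 2.7, -3.13, 0, 0.022], [-1, 2.7, -3.13, 0, 0.022], [-1, 2.7, -3.13, 0, 0.022], [-1, 2.7, -3.13, 0, 0.022], [-1, 0, 0, 0, 0], [-1, 0, 0, 0, 0]]])

```text
clock: 3.8
position: [0.6705, -0.0666, 0.2304]
ee_rot: [-0.001, 0.629, 0.777, -0.0]
contact_force: [-0.3, 0.5, 0.0]
width: 0.0
```

Run:
```python
from h import *
import pickle
st=telemetry.get_state();q=st["ee_rot"]
print(st["clock"],st["position"],st["contact_force"],st["width"])
M=R.from_quat([q[1],q[2],q[3],q[0]]).as_matrix();print(M.round(3),np.arctan2(M[1,0],M[0,0]))
```

```text
3.8 [ 0.67047517 -0.06663137  0.23044701] [-0.32846369  0.53273116  0.00172243] 3.7307584523686615e-05
[[-0.208  0.978 -0.002]
 [ 0.978  0.208  0.001]
 [ 0.001 -0.001 -1.   ]] 1.7803232234385682
```

>>> carry_out(rows=[[[-1, 0, 0.1, -3.6, 0], [-1, 0, 0, -3.6, 0], [-1, 0, 0, -3.6, 0], [-1, 0, 0, -3.6, 0], [-1, 0, 0, -3.6, 0], [-1, 0, 0, 0, 0], [-1, 0, 0, 0, 0]]])

```text
clock: 4.5
position: [0.6699, -0.0639, 0.0519]
ee_rot: [-0.0, 0.628, 0.778, -0.0]
contact_force: [1.6, -0.7, 1.9]
width: 0.0005
```

Run:
```python
from h import *
s=cams.get_image("scene");t=cams.get_image("top")
save(s,"s1c",4,(190,130,390,270));save(t,"t1c",4,(260,110,440,260))
```

```text
(no output)
```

View pics/s1c.png

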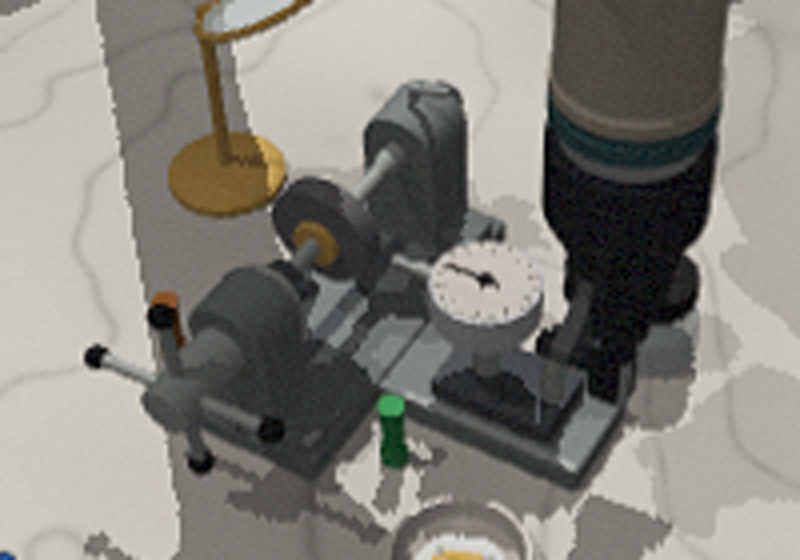

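View pics/t1c.png

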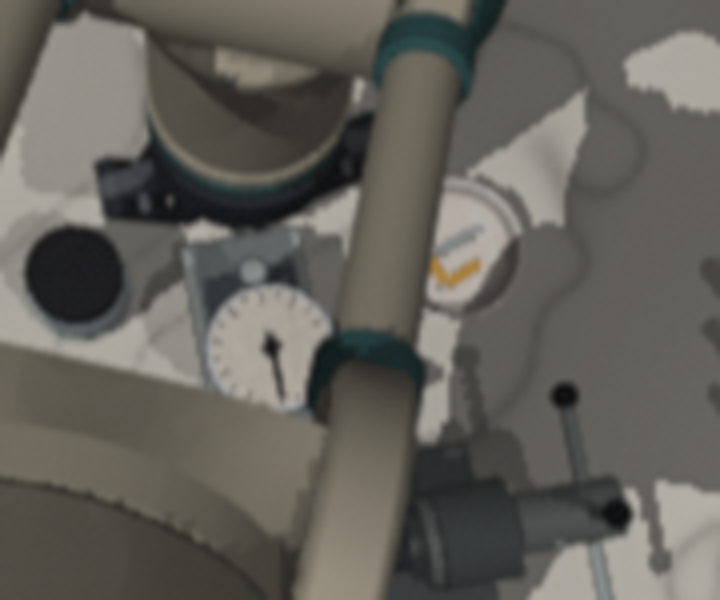

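>>> carry_out(rows=[[[-1, -0.25, -0.06, 0, 0], [-1, -0.25, -0.06, 0, 0], [-1, -0.25, -0.06, 0, 0], [-1, -0.25, -0.06, 0, 0], [-1, -0.25, -0.06, 0, 0], [-1, -0.25, -0.06, 0, 0], [-1, -0.25, -0.06, 0, 0], [-1, -0.25, -0.06, 0, 0], [-1, -0.25, -0.06, 0, 0], [-1, -0.25, -0.06, 0, 0], [-1, 0, 0, 0, 0]]])

```text
clock: 5.7
position: [0.645, -0.0709, 0.0513]
ee_rot: [-0.0, 0.629, 0.778, -0.0]
contact_force: [1.9, 1.6, -0.6]
width: -0.0002
```

>>> carry_out(rows=[[[-1, -0.2, -0.04, 0, 0], [-1, 0, 0, 0, 0]]])

```text
clock: 5.9
position: [0.6434, -0.0713, 0.0513]
ee_rot: [0.0, 0.629, 0.778, 0.0]
contact_force: [3.0, 1.7, -1.4]
width: 0.0
```

>>> carry_out(rows=[[[-1, -0.2, -0.04, 0, 0], [-1, -0.1, -0.02, 0, 0], [-1, 0, 0, 0, 0]]])

```text
clock: 6.2
position: [0.6404, -0.072, 0.0514]
ee_rot: [0.0, 0.629, 0.778, 0.0]
contact_force: [2.5, 1.6, -2.0]
width: -0.0002
```

>>> carry_out(rows=[[[-1, -0.1, -0.02, 0, 0], [-1, -0.1, -0.02, 0, 0], [-1, 0, 0, 0, 0]]])

```text
clock: 6.5
position: [0.6393, -0.0722, 0.0514]
ee_rot: [0.001, 0.629, 0.778, 0.001]
contact_force: [5.5, 3.6, -2.2]
width: 0.0001
```

>>> carry_out(rows=[[[-1, -0.1, -0.02, 0, 0], [-1, -0.1, -0.02, 0, 0], [-1, 0, 0, 0, 0]]])

```text
clock: 6.8
position: [0.6393, -0.0723, 0.0515]
ee_rot: [0.002, 0.629, 0.777, 0.002]
contact_force: [9.5, 4.3, -6.2]
width: 0.0001
```

>>> carry_out(rows=[[[-1, 0.3, 0.06, 0, 0], [-1, 0.6, 0.13, 0, 0], [-1, 1.5, 0.3, 0, 0], [-1, 0, 0, 4, 0], [-1, 0, 0, 4.5, 0], [-1, 0, 0, 4.5, 0], [-1, 0, 0, 2, 0], [-1, 0, 0, 0, 0]]])

```text
clock: 7.6
position: [0.6616, -0.0687, 0.2056]
ee_rot: [0.003, 0.629, 0.778, 0.001]
contact_force: [-0.4, -0.3, 0.2]
width: 0.0001
```

Run:
```python
from h import *
import pickle
s=cams.get_image("scene")
pickle.dump(s,open("s2.pkl","wb"))
save(s,"s2c",4,(190,130,390,270))
x=pickle.load(open("pose.pkl","rb"))
from fit import B
for d in(.119,.121): print((proj(s,B(x,(d,0,.078)))-[190,130]+.375)*4,(proj(s,B(x,(d-.039,0,.097)))-[190,130]+.375)*4)
```

```text
[527.32130286 324.15033477] [459.45401312 269.92523216]
[530.83320645 325.61988049] [462.9110711  271.35078549]
```

View pics/s2c.png

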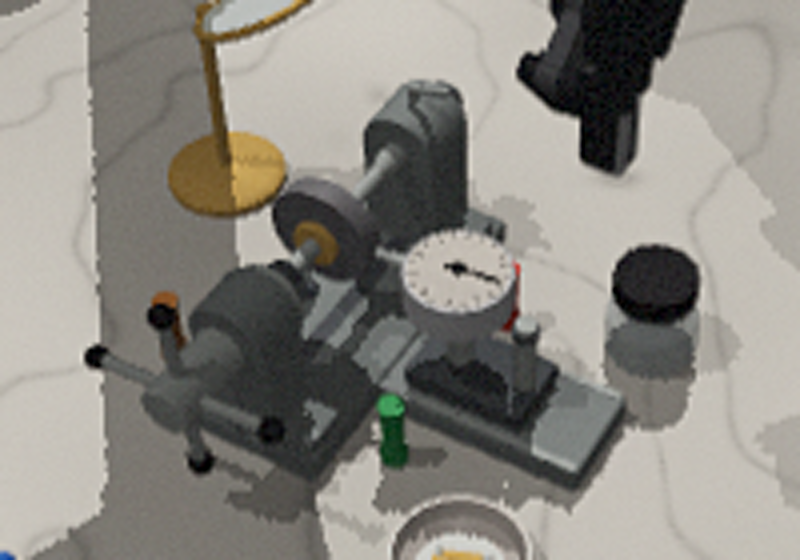

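```bash
cat > rd.py <<'E'
from h import *
from fit import B,ball
import pickle
X=pickle.load(open("pose.pkl","rb"))
def gray(p): return p["image"].astype(np.float32).mean(2)
def samp(g,pts):
    m=np.array(pts,np.float32); return cv2.remap(g,m[:,0].reshape(-1,1),m[:,1].reshape(-1,1),cv2.INTER_LINEAR).ravel()
def dial(p,sl=.02,name=None):
    """hand angle cw from above, 0 = toward bench -x. returns angle, contrast"""
    g=gray(p); cx=.100-sl
    best=None
    A=np.radians(np.arange(0,360,2)); rs=np.arange(.005,.019,.001)
    # refine centre: small search on pixel offset so disc bright/ring
    def pol(off):
        pts=[]
        for a in A:
            for r in rs:
                # cw from above from -x: direction (-cos a, +sin a)
                pts.append(proj(p,B(X,(cx-r*np.cos(a),r*np.sin(a),.098)))+off)
        return samp(g,pts).reshape(len(A),len(rs))
    P=pol(np.zeros(2))
    pr=P.mean(1); pr=np.median(pr)-pr
    # smooth, peak, parabola-ish centroid
    k=np.exp(-.5*(np.arange(-90,90)*2/8.)**2);k/=k.sum()
    sm=np.real(np.fft.ifft(np.fft.fft(pr)*np.fft.fft(np.fft.ifftshift(k))))
    i=int(sm.argmax()); y=sm[[i-1,i,(i+1)%180]]; d=.5*(y[0]-y[2])/(y[0]-2*y[1]+y[2])
    if name:
        n=300;L=.034;u,v=np.meshgrid(np.linspace(-L,L,n),np.linspace(-L,L,n))
        pts=[proj(p,B(X,(cx+a,b,.098))) for a,b in zip(-v.ravel(),-u.ravel())]  # up = +x, left=+y
        cv2.imwrite("pics/"+name+".png",samp(g,pts).reshape(n,n))
    return np.radians(2*(i+d)),sm[i]
def spindle(ps,guess,rng=.8):
    out=[]
    G=[gray(p) for p in ps]
    ths=np.arange(guess-rng,guess+rng,.01)
    for th in ths:
        sc=[]
        for k in range(4):
            for p,g in zip(ps,G):
                c=proj(p,B(X,ball(th+k*np.pi/2)))
                pts=[c+[i,j] for i in(-1,0,1) for j in(-1,0,1)]
                sc.append(min(samp(g,pts).mean(),90))
        sc=np.sort(sc); out.append(np.mean(sc[:6 if len(ps)==2 else 3]))
    out=np.array(out);i=out.argmin()
    w=np.clip(out.min()+8-out,0,None); w[abs(ths-ths[i])>.12]=0
    return (w*ths).sum()/w.sum(),out.min()
def read(guess,top=True,name=None,rng=.6):
    s=cams.get_image("scene");ps=[s]
    d=dial(s,.02,name); r=dict(ds=d)
    if top:
        t=cams.get_image("top");ps.append(t);r["dt"]=dial(t)
        r["sp_t"]=spindle([t],guess,rng)
    r["sp_s"]=spindle([s],guess,rng);r["sp"]=spindle(ps,guess,rng)
    print({k:np.round(v,3).tolist() for k,v in r.items()},telemetry.get_state()["clock"])
    return s,ps[-1]
E
python3 - <<'E'
from rd import *
s,t=pickle.load(open("st0.pkl","rb"));print(dial(s,X[4],"d0"),dial(t,X[4],"d0t"),spindle([s],0),spindle([t],0),spindle([s,t],0))
s=pickle.load(open("s2.pkl","rb"));print(dial(s,.02,"d2"),spindle([s],0))
ims=[cv2.imread(f"pics/{n}.png") for n in("d0","d0t","d2")]; cv2.imwrite("pics/dd.png",cv2.resize(np.hstack(ims),None,fx=.8,fy=.8))
E
```

```text
Traceback (most recent call last):
  File "rd.py", line 30, in dial
    cv2.imwrite("pics/"+name+".png",samp(g,pts).reshape(n,n))
                                    ~~~~^^^^^^^
  File "rd.py", line 7, in samp
    m=np.array(pts,np.float32); return cv2.remap(g,m[:,0].reshape(-1,1),m[:,1].reshape(-1,1),cv2.INTER_LINEAR).ravel()
                                       ~~~~~~~~~^^^^^^^^^^^^^^^^^^^^^^^^^^^^^^^^^^^^^^^^^^^^^^^^^^^^^^^^^^^^^^
cv2.error: OpenCV(4.12.0) /io/opencv/modules/imgproc/src/imgwarp.cpp:1713: error: (-215:Assertion failed) dst.cols < SHRT_MAX && dst.rows < SHRT_MAX && src.cols < SHRT_MAX && src.rows < SHRT_MAX in function 'remap'
```

```bash
sed -i 's/n=300;L/n=160;L/' rd.py
python3 - <<'E'
from rd import *
s,t=pickle.load(open("st0.pkl","rb"));print(dial(s,X[4],"d0"),dial(t,X[4],"d0t"),spindle([s],0),spindle([t],0),spindle([s,t],0))
s=pickle.load(open("s2.pkl","rb"));print(dial(s,.02,"d2"),spindle([s],0))
ims=[cv2.imread(f"pics/{n}.png") for n in("d0","d0t","d2")]; cv2.imwrite("pics/dd.png",cv2.resize(np.hstack(ims),None,fx=1.6,fy=1.6))
E
```

```text
(np.float64(6.238567398408628), np.float64(59.58861143282202)) (np.float64(0.0012827422260718942), np.float64(43.51564196253569)) (np.float64(-0.07457661144465118), np.float64(16.58728790283203)) (np.float64(-0.0454133304564988), np.float64(21.255232493082683)) (np.float64(-0.06153343140996724), np.float64(19.250024159749348))
(np.float64(3.031744370075051), np.float64(65.3933269021176)) (np.float64(-0.07654560044622351), np.float64(16.64978790283203))[ WARN:0@0.785] global loadsave.cpp:1063 imwrite_ Unsupported depth image for selected encoder is fallbacked to CV_8U.
```

View pics/dd.png

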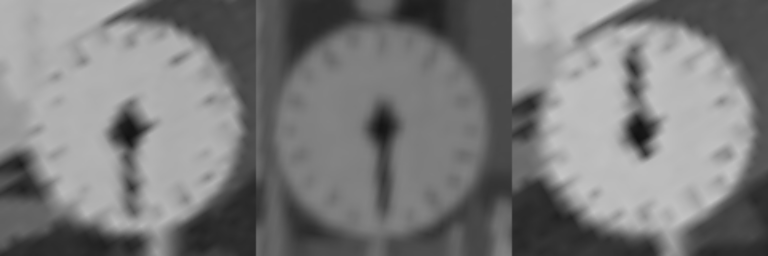

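```bash
cat > arc.py <<'E'
import numpy as np
c,s=.9777,.2102
def C(d,rho=38): 
    t=np.radians(d); return np.array([rho*np.sin(t)-3.5*np.cos(t)-11, 85+rho*np.cos(t)+3.5*np.sin(t)])
W=lambda xc:np.array([507.24+c*xc+s*125, -100.7+s*xc-c*125])
if __name__=="__main__":
    print("start",W(-30),W(-28)); p=None
    for d in range(-10,96,10):
        q=np.r_[W(C(d)[0]),C(d)[1]]; print(d,C(d).round(1),q.round(1),None if p is None else ((q-p)/10).round(2)); p=q
E
python3 arc.py
```

```text
start [ 504.184  -229.2185] [ 506.1394 -228.7981]
-10 [-21.  121.8] [ 512.9 -227.3  121.8] None
0 [-14.5 123. ] [ 519.3 -226.   123. ] [0.64 0.14 0.12]
10 [ -7.8 123. ] [ 525.8 -224.6  123. ] [0.65 0.14 0.  ]
20 [ -1.3 121.9] [ 532.3 -223.2  121.9] [ 0.64  0.14 -0.11]
30 [  5.  119.7] [ 538.4 -221.9  119.7] [ 0.61  0.13 -0.22]
40 [ 10.7 116.4] [ 544.  -220.7  116.4] [ 0.56  0.12 -0.33]
50 [ 15.9 112.1] [ 549.  -219.6  112.1] [ 0.5   0.11 -0.43]
60 [ 20.2 107. ] [ 553.2 -218.7  107. ] [ 0.42  0.09 -0.51]
70 [ 23.5 101.3] [ 556.5 -218.   101.3] [ 0.33  0.07 -0.57]
80 [25.8 95. ] [ 558.8 -217.5   95. ] [ 0.23  0.05 -0.62]
90 [27.  88.5] [ 559.9 -217.2   88.5] [ 0.12  0.02 -0.65]
```

>>> carry_out(rows=[[[-1, -3, -3, 0, 0], [-1, -3, -3, 0, 0], [-1, -3, -3, 0, 0], [-1, -3, -3, 0, 0], [-1, -3, -3, 0, 0], [-1, -0.74, -1.05, 0, 0], [-1, 0, 0, 0, 0], [-1, 0, 0, 0, 0]]])

```text
clock: 8.45
position: [0.503, -0.2277, 0.2003]
ee_rot: [-0.001, 0.629, 0.778, 0.0]
contact_force: [0.9, 0.4, -1.3]
width: -0.0001
```

>>> carry_out(rows=[[[-1, 0.1, -0.15, -3, 0], [-1, 0, 0, -3, 0], [-1, 0, 0, -1.7, 0], [-1, 0, 0, 0, 0], [-1, 0, 0, 0, 0]]])

```text
clock: 8.95
position: [0.505, -0.2289, 0.1242]
ee_rot: [-0.0, 0.628, 0.778, 0.0]
contact_force: [-0.1, -0.8, 0.2]
width: 0.0001
```

Run:
```python
from rd import *
s,t=read(-.06,name="d3")
save(s,"s3c",4,(190,130,390,270));save(t,"t3c",4,(290,160,470,310))
```

```text
{'ds': [3.051, 58.232], 'dt': [3.02, 34.639], 'sp_t': [-0.074, 17.816], 'sp_s': [-0.05, 15.03], 'sp': [-0.056, 16.623]} 9.05[ WARN:0@4.327] global loadsave.cpp:1063 imwrite_ Unsupported depth image for selected encoder is fallbacked to CV_8U.
```

View pics/s3c.png

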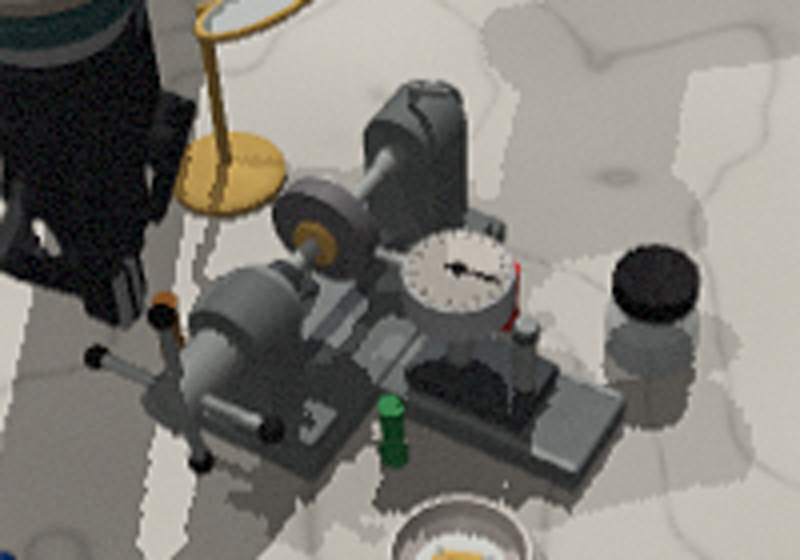

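View pics/t3c.png

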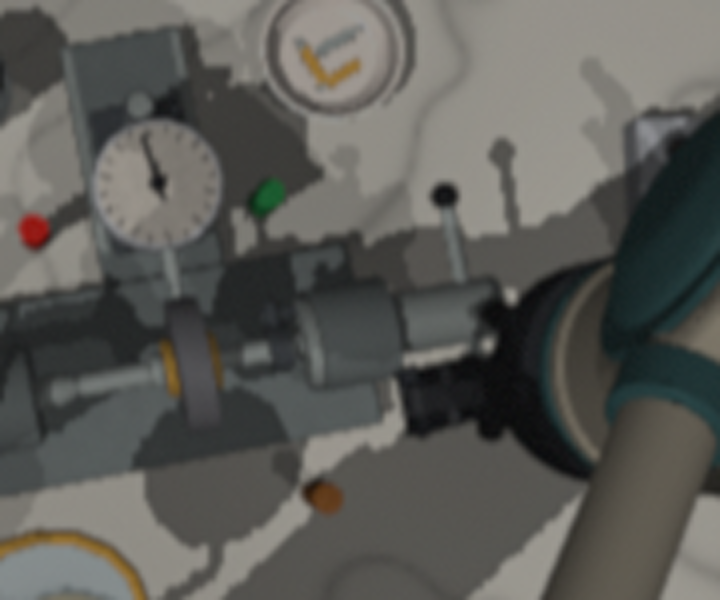

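>>> carry_out(rows=[[[-1, 0.72, 0.15, 0, 0], [-1, 0.72, 0.15, -0.1, 0], [-1, 0.65, 0.14, 0, 0], [-1, 0.64, 0.14, -0.11, 0], [-1, 0.61, 0.13, -0.22, 0], [-1, 0.56, 0.12, -0.33, 0], [-1, 0, 0, 0, 0]]])

```text
clock: 9.75
position: [0.544, -0.2213, 0.1161]
ee_rot: [-0.0, 0.628, 0.778, 0.0]
contact_force: [-0.9, -0.8, -0.1]
width: -0.0003
```

Run:
```python
from rd import *
s,t=read(.65,name="d4")
save(s,"s4c",4,(190,130,390,270))
```

```text
{'ds': [3.892, 64.895], 'dt': [3.84, 35.199], 'sp_t': [0.652, 29.503], 'sp_s': [0.688, 13.872], 'sp': [0.671, 22.072]} 9.85[ WARN:0@2.370] global loadsave.cpp:1063 imwrite_ Unsupported depth image for selected encoder is fallbacked to CV_8U.
```

View pics/s4c.png

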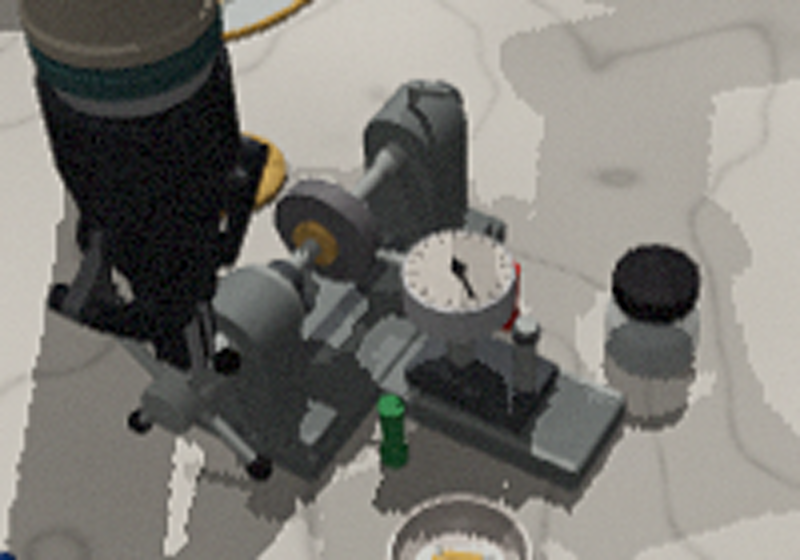

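>>> carry_out(rows=[[[-1, 0.5, 0.12, -0.43, 0], [-1, 0.42, 0.1, -0.51, 0], [-1, 0.33, 0.08, -0.57, 0], [-1, 0.23, 0.06, -0.62, 0], [-1, 0.12, 0.03, -0.65, 0], [-1, 0, 0, 0, 0]]])

```text
clock: 10.45
position: [0.5586, -0.2174, 0.0876]
ee_rot: [-0.001, 0.629, 0.778, -0.0]
contact_force: [-0.3, -0.6, -1.0]
width: -0.0004
```

Run:
```python
from rd import *
s,t=read(1.5,name="d5")
```

```text
{'ds': [4.217, 57.258], 'dt': [4.145, 28.115], 'sp_t': [1.105, 42.389], 'sp_s': [1.634, 15.421], 'sp': [1.616, 29.82]} 10.55[ WARN:0@4.978] global loadsave.cpp:1063 imwrite_ Unsupported depth image for selected encoder is fallbacked to CV_8U.
```

>>> carry_out(rows=[[[-1, 0, 0, 4, 0], [-1, 0, 0, 4, 0], [-1, -2.8, -0.6, 0, 0], [-1, -2.8, -0.6, 0, 0], [-1, 0, 0, -2.4, 0], [-1, 0, 0, -2, 0], [-1, 0, 0, 0, 0], [-1, 0, 0, 0, 0]]])

```text
clock: 11.35
position: [0.5027, -0.2296, 0.125]
ee_rot: [-0.0, 0.629, 0.778, -0.0]
contact_force: [0.9, -0.7, 0.2]
width: 0.0003
```

Run:
```python
from rd import *
s,t=read(1.5,name="d6")
save(s,"s6c",4,(190,130,390,270))
```

```text
{'ds': [4.244, 65.547], 'dt': [4.2, 37.705], 'sp_t': [1.617, 18.801], 'sp_s': [1.635, 15.03], 'sp': [1.625, 17.218]} 11.45[ WARN:0@5.199] global loadsave.cpp:1063 imwrite_ Unsupported depth image for selected encoder is fallbacked to CV_8U.
```

View pics/s6c.png

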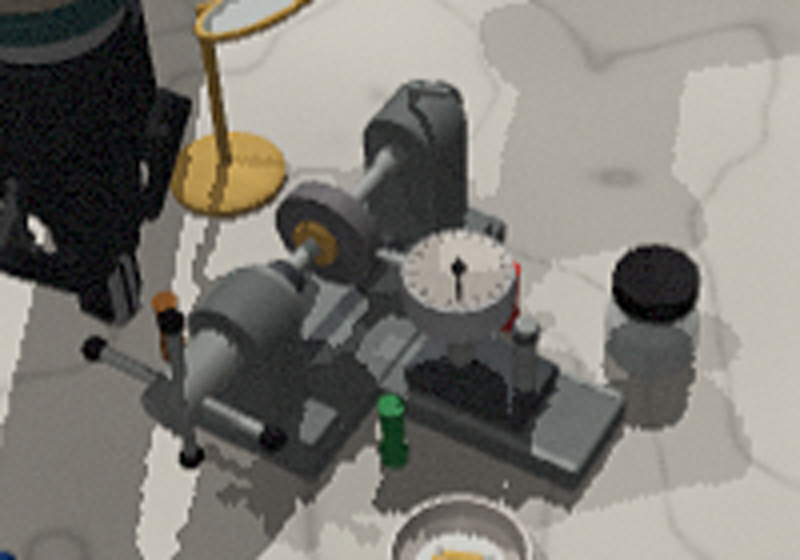

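>>> carry_out(rows=[[[-1, 0.8, 0.18, 0, 0], [-1, 0.85, 0.18, -0.2, 0], [-1, 0.65, 0.14, 0, 0], [-1, 0.64, 0.14, -0.11, 0], [-1, 0.61, 0.13, -0.22, 0], [-1, 0.56, 0.12, -0.33, 0], [-1, 0, 0, 0, 0]]])

```text
clock: 12.15
position: [0.545, -0.2203, 0.1157]
ee_rot: [-0.0, 0.628, 0.778, 0.0]
contact_force: [0.0, 0.1, 0.2]
width: 0.0002
```

```bash
python3 - <<'E' 2>/dev/null
from rd import *
s,t=read(2.25,name="d7")
E
```

```text
{'ds': [3.791, 60.12], 'dt': [3.758, 39.786], 'sp_t': [2.258, 29.224], 'sp_s': [2.272, 15.883], 'sp': [2.284, 21.566]} 12.25
```

>>> carry_out(rows=[[[-1, 0.5, 0.12, -0.43, 0], [-1, 0.42, 0.1, -0.51, 0], [-1, 0.33, 0.08, -0.57, 0], [-1, 0.23, 0.06, -0.62, 0], [-1, 0.12, 0.03, -0.65, 0], [-1, 0, 0, 0, 0]]])

```text
clock: 12.85
position: [0.5598, -0.2165, 0.0872]
ee_rot: [-0.001, 0.629, 0.778, -0.0]
contact_force: [-1.0, 0.2, -0.2]
width: -0.0004
```

>>> carry_out(rows=[[[-1, 0, 0, 4, 0], [-1, 0, 0, 4, 0], [-1, -2.7, -0.6, 0, 0], [-1, -2.7, -0.6, 0, 0], [-1, 0, 0, -2.4, 0], [-1, 0, 0, -2, 0], [-1, 0, 0, 0, 0], [-1, 0, 0, 0, 0]]])

```text
clock: 13.65
position: [0.5059, -0.2288, 0.1244]
ee_rot: [-0.001, 0.629, 0.778, -0.0]
contact_force: [-0.0, -0.4, -0.5]
width: -0.0003
```

```bash
python3 - <<'E' 2>/dev/null
from rd import *
s,t=read(3.2,name="d8")
save(s,"s8c",4,(190,130,390,270))
E
```

```text
{'ds': [2.678, 55.72], 'dt': [2.636, 30.56], 'sp_t': [3.206, 17.539], 'sp_s': [3.229, 14.883], 'sp': [3.218, 16.713]} 13.75
```

>>> carry_out(rows=[[[-1, 0.65, 0.14, 0, 0], [-1, 0.7, 0.14, -0.15, 0], [-1, 0.65, 0.14, 0, 0], [-1, 0.64, 0.14, -0.11, 0], [-1, 0.61, 0.13, -0.22, 0], [-1, 0.56, 0.12, -0.33, 0], [-1, 0, 0, 0, 0]]])

```text
clock: 14.45
position: [0.5451, -0.2204, 0.1158]
ee_rot: [-0.0, 0.628, 0.778, 0.0]
contact_force: [-1.1, -0.6, -0.1]
width: 0.0001
```

```bash
python3 - <<'E' 2>/dev/null
from rd import *
s,t=read(3.85,name="d9")
E
```

```text
{'ds': [1.905, 63.473], 'dt': [1.95, 35.098], 'sp_t': [3.833, 28.984], 'sp_s': [3.85, 15.962], 'sp': [3.851, 22.08]} 14.55
```

>>> carry_out(rows=[[[-1, 0.5, 0.12, -0.43, 0], [-1, 0.42, 0.1, -0.51, 0], [-1, 0.33, 0.08, -0.57, 0], [-1, 0.23, 0.06, -0.62, 0], [-1, 0.12, 0.03, -0.65, 0], [-1, 0, 0, 0, 0]]])

```text
clock: 15.15
position: [0.5599, -0.2165, 0.0873]
ee_rot: [-0.001, 0.629, 0.778, -0.0]
contact_force: [-0.1, 0.1, 0.2]
width: 0.0003
```

>>> carry_out(rows=[[[-1, 0, 0, 4, 0], [-1, 0, 0, 4, 0], [-1, -2.7, -0.6, 0, 0], [-1, -2.7, -0.6, 0, 0], [-1, 0, 0, -2.4, 0], [-1, 0, 0, -2, 0], [-1, 0, 0, 0, 0], [-1, 0, 0, 0, 0]]])

```text
clock: 15.95
position: [0.506, -0.2288, 0.1245]
ee_rot: [-0.001, 0.629, 0.778, -0.0]
contact_force: [-0.3, 1.0, 0.2]
width: 0.0001
```

```bash
python3 - <<'E' 2>/dev/null
from rd import *
s,t=read(4.78,name="d10")
save(s,"s10c",4,(190,130,390,270))
E
```

```text
{'ds': [1.663, 46.328], 'dt': [1.699, 16.194], 'sp_t': [4.77, 17.905], 'sp_s': [4.788, 14.335], 'sp': [4.779, 16.205]} 16.05
```

View pics/s10c.png

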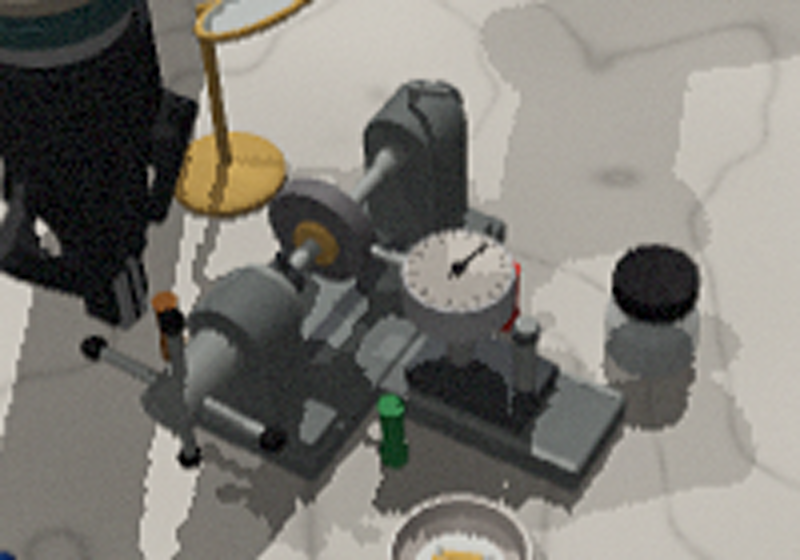

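>>> carry_out(rows=[[[-1, 0.65, 0.14, 0, 0], [-1, 0.7, 0.14, -0.15, 0], [-1, 0.65, 0.14, 0, 0], [-1, 0.64, 0.14, -0.11, 0], [-1, 0.61, 0.13, -0.22, 0], [-1, 0.56, 0.12, -0.33, 0], [-1, 0, 0, 0, 0]]])

```text
clock: 16.75
position: [0.5453, -0.2204, 0.1159]
ee_rot: [-0.0, 0.628, 0.778, 0.0]
contact_force: [-0.2, -0.0, 0.3]
width: 0.0001
```

```bash
python3 - <<'E' 2>/dev/null
from rd import *
s,t=read(5.42,name="d11")
E
```

```text
{'ds': [2.025, 54.42], 'dt': [2.052, 39.512], 'sp_t': [5.396, 29.444], 'sp_s': [5.435, 15.582], 'sp': [5.422, 22.47]} 16.85
```

>>> carry_out(rows=[[[-1, 0.5, 0.12, -0.43, 0], [-1, 0.42, 0.1, -0.51, 0], [-1, 0.33, 0.08, -0.57, 0], [-1, 0.23, 0.06, -0.62, 0], [-1, 0.12, 0.03, -0.65, 0], [-1, 0, 0, 0, 0]]])

```text
clock: 17.45
position: [0.5601, -0.2165, 0.0874]
ee_rot: [-0.001, 0.629, 0.778, -0.0]
contact_force: [-0.6, 0.1, 0.2]
width: -0.0002
```

>>> carry_out(rows=[[[-1, 0, 0, 4, 0], [-1, 0, 0, 4, 0], [-1, -2.7, -0.6, 0, 0], [-1, -2.7, -0.6, 0, 0], [-1, 0, 0, -2.4, 0], [-1, 0, 0, -2, 0], [-1, 0, 0, 0, 0], [-1, 0, 0, 0, 0]]])

```text
clock: 18.25
position: [0.5061, -0.2288, 0.1246]
ee_rot: [-0.001, 0.629, 0.778, -0.0]
contact_force: [-0.3, 0.6, -0.3]
width: -0.0002
```

```bash
python3 - <<'E' 2>/dev/null
from rd import *
s,t=read(6.35,name="d12")
E
```

```text
{'ds': [3.197, 60.343], 'dt': [3.189, 42.314], 'sp_t': [6.34, 17.507], 'sp_s': [6.349, 16.656], 'sp': [6.344, 17.276]} 18.35
```

>>> carry_out(rows=[[[-1, 0.65, 0.14, 0, 0], [-1, 0.7, 0.14, -0.15, 0], [-1, 0.65, 0.14, 0, 0], [-1, 0.64, 0.14, -0.11, 0], [-1, 0.61, 0.13, -0.22, 0], [-1, 0.56, 0.12, -0.33, 0], [-1, 0, 0, 0, 0]]])

```text
clock: 19.05
position: [0.5454, -0.2204, 0.116]
ee_rot: [-0.0, 0.628, 0.778, 0.0]
contact_force: [-0.1, -0.1, 0.7]
width: -0.0003
```

```bash
python3 - <<'E' 2>/dev/null
from rd import *
s,t=read(6.99,name="d13")
E
```

```text
{'ds': [3.897, 61.145], 'dt': [3.848, 35.353], 'sp_t': [6.973, 28.709], 'sp_s': [7.001, 15.162], 'sp': [6.993, 22.059]} 19.15
```

```bash
python3 - <<'E'
import numpy as np
D=np.array([(-.056,3.051,3.02),(.671,3.892,3.84),(1.625,4.244,4.2),(2.27,3.791,3.758),(3.218,2.678,2.636),(3.85,1.905,1.95),(4.779,1.663,1.699),(5.42,2.025,2.052),(6.344,3.197,3.189),(6.99,3.897,3.848)])
th=D[:,0];A=np.c_[np.ones(10),np.cos(th),np.sin(th)]
for y in(D[:,1],D[:,2],D[:,1:].mean(1)):
    c=np.linalg.lstsq(A,y,rcond=None)[0];print(c,np.hypot(*c[1:]),np.arctan2(c[2],c[1]),(y-A@c).round(3))
E
python3 -c "
from arc import *
for d in range(40,92,5): print(d,np.r_[W(C(d)[0]),C(d)[1]].round(1))"
```

```text
[2.92866347 0.1825894  1.30982702] 1.3224922321097292 1.4322892606933413 [ 0.013  0.006  0.017 -0.023  0.031 -0.033  0.029 -0.027  0.006 -0.021]
[2.91692039 0.17840101 1.26296366] 1.2755015149879518 1.4304688870782238 [-0.004 -0.002  0.032 -0.011 -0.007 -0.01   0.03  -0.021  0.017 -0.025]
[2.92279193 0.18049521 1.28639534] 1.2989963356544063 1.431395536720867 [ 0.004  0.002  0.024 -0.017  0.012 -0.021  0.03  -0.024  0.012 -0.023]
40 [ 544.  -220.7  116.4]
45 [ 546.6 -220.1  114.3]
50 [ 549.  -219.6  112.1]
55 [ 551.2 -219.1  109.7]
60 [ 553.2 -218.7  107. ]
65 [ 555.  -218.3  104.2]
70 [ 556.5 -218.   101.3]
75 [ 557.8 -217.7   98.2]
80 [ 558.8 -217.5   95. ]
85 [ 559.5 -217.3   91.8]
90 [ 559.9 -217.2   88.5]
```

>>> carry_out(rows=[[[-1, 0.5, 0.12, -0.43, 0], [-1, 0.42, 0.1, -0.51, 0], [-1, 0.33, 0.08, -0.57, 0], [-1, 0.1, 0.02, -0.3, 0], [-1, 0, 0, 0, 0]]])

```text
clock: 19.65
position: [0.558, -0.2174, 0.0978]
ee_rot: [-0.0, 0.629, 0.778, 0.0]
contact_force: [0.6, 0.2, 0.4]
width: -0.0001
```

```bash
python3 - <<'E' 2>/dev/null
from rd import *
s,t=read(7.6,name="d14",rng=.3)
E
```

```text
{'ds': [4.241, 56.081], 'dt': [4.2, 23.78], 'sp_t': [7.421, 42.228], 'sp_s': [7.599, 17.68], 'sp': [7.568, 24.626]} 19.75
```

>>> carry_out(rows=[[[-1, 0.08, 0.02, -0.3, 0], [-1, 0, 0, 0, 0], [-1, 0, 0, 2, 0], [-1, 0, 0, 4, 0], [-1, 0, 0, 2, 0], [-1, -2.7, -0.6, 0, 0], [-1, -2.7, -0.6, 0, 0], [-1, -3, -1, 0, 0], [-1, 0, 0, 0, 0], [-1, 0, 0, 0, 0]]])

```text
clock: 20.75
position: [0.4745, -0.2396, 0.1758]
ee_rot: [0.0, 0.629, 0.777, 0.0]
contact_force: [0.7, -0.0, 0.4]
width: -0.0001
```

```bash
python3 - <<'E' 2>/dev/null
from rd import *
s,t=read(7.7,name="d15",rng=.5)
read(7.7,rng=.5)
save(s,"s15c",4,(190,130,390,270))
pickle.dump((s,t),open("st15.pkl","wb"))
E
```

```text
{'ds': [4.263, 59.148], 'dt': [4.218, 34.04], 'sp_t': [7.683, 20.648], 'sp_s': [7.674, 15.703], 'sp': [7.677, 18.388]} 20.85
{'ds': [4.265, 59.652], 'dt': [4.218, 33.948], 'sp_t': [7.683, 20.696], 'sp_s': [7.666, 15.085], 'sp': [7.673, 18.101]} 20.95
```

View pics/s15c.png

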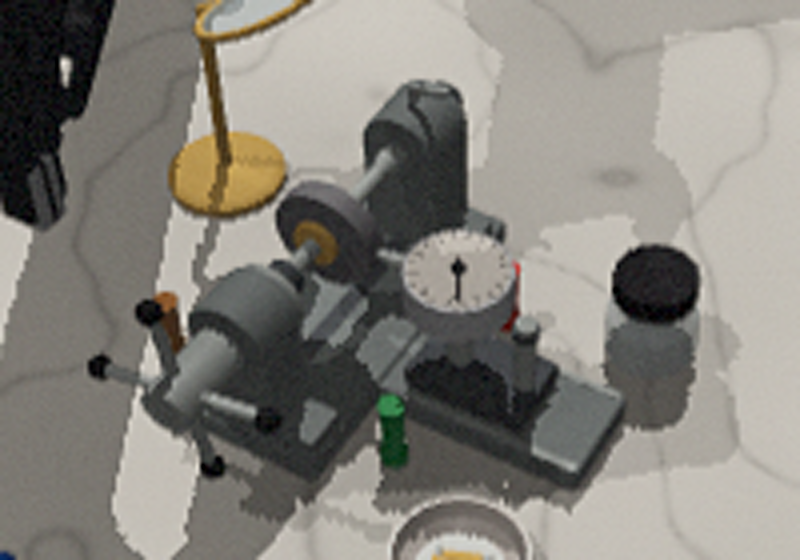

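>>> carry_out(rows=[[[-1, 3, 0.8, 0, 0], [-1, 2.8, 0.7, 0, 0], [-1, 2.67, 0.7, 0, 0], [-1, 0, 0, -3, 0], [-1, 0, 0, -3, 0], [-1, 0, 0, -1.3, 0], [-1, 0, 0, 0, 0]]])

```text
clock: 21.65
position: [0.5584, -0.2164, 0.1002]
ee_rot: [-0.002, 0.628, 0.778, -0.0]
contact_force: [-0.1, 0.1, 0.1]
width: 0.0001
```

>>> carry_out(rows=[[[-1, 0.05, -0.05, -0.3, 0], [-1, 0, 0, -0.2, 0], [-1, 0, 0, 0, 0]]])

```text
clock: 21.95
position: [0.5605, -0.2183, 0.0986]
ee_rot: [0.001, 0.629, 0.778, 0.0]
contact_force: [-0.0, 0.9, -0.7]
width: -0.0003
```

```bash
python3 - <<'E' 2>/dev/null
from rd import *
print(telemetry.get_state()["position"])
E
```

```text
[ 0.56050887 -0.21828701  0.09857909]
```

>>> carry_out(rows=[[[-1, 0, 0, -0.2, 0], [-1, 0, 0, -0.2, 0], [-1, 0, 0, -0.12, 0], [-1, 0, 0, 0, 0], [-1, 0, 0, 0, 0]]])

```text
clock: 22.45
position: [0.5603, -0.218, 0.0926]
ee_rot: [0.0, 0.629, 0.778, 0.0]
contact_force: [0.5, -0.6, 2.3]
width: 0.0001
```

>>> carry_out(rows=[[[-1, 0, 0, 2, 0], [-1, 0, 0, 4, 0], [-1, 0, 0, 4, 0], [-1, -2.7, -0.6, 0, 0], [-1, -2.7, -0.6, 0, 0], [-1, -3, -1, 2, 0], [-1, 0, 0, 0, 0], [-1, 0, 0, 0, 0]]])

```text
clock: 23.25
position: [0.4757, -0.24, 0.2127]
ee_rot: [0.0, 0.629, 0.777, 0.0]
contact_force: [-0.4, -1.1, -0.7]
width: -0.0005
```

```bash
python3 - <<'E' 2>/dev/null
from rd import *
s,t=read(7.7,name="d16",rng=.5)
read(7.7,rng=.5)
save(s,"s16");save(t,"t16")
E
```

```text
{'ds': [4.264, 59.28], 'dt': [4.217, 33.511], 'sp_t': [7.751, 20.763], 'sp_s': [7.748, 16.461], 'sp': [7.748, 18.659]} 23.35
{'ds': [4.265, 59.143], 'dt': [4.217, 33.521], 'sp_t': [7.751, 20.737], 'sp_s': [7.756, 15.46], 'sp': [7.752, 18.21]} 23.45
```

View pics/s16.png

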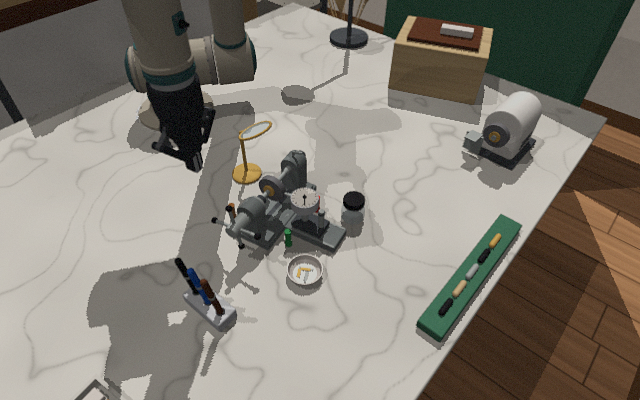

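View pics/t16.png

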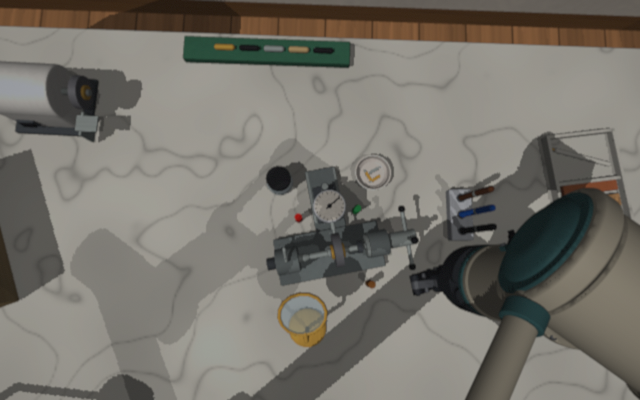

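```bash
python3 -c "
from rig import manip
print(manip.sign_off())"
```

```text
the job is handed in; nothing more can be done
None
```

The gauge is fully home and the wheel is standing with its high spot about 2° from the plunger. The job is handed in, with the robot standing clear.

- **Gauge:** I pushed the thumb post until it stopped moving, at about 10 N. The pictures then put the dial within about 1 mm of where it should be when home.
- **Turning:** I turned the wheel through about 1.24 turns by pushing the spokes. The dial was read at 10 angles, and a sine fit to those readings left residuals of no more than 0.03 rad. It put the highest reading at a spindle angle of 1.43 rad, with a swing of about 2.6 rad against the 2.5 rad stated.
- **Final position:** the spindle stands at about 1.467 rad, 2° past the fitted peak. The dial reads 4.26 in the scene camera and 4.22 in the top camera, its highest in each. It read the same 2° before the peak, so the peak lies about midway between.
- **Last checks:** the last pictures show everything else on the desk still standing where it was. The clock was at 23.5 s.
- **Disagreements:** the two cameras differ by about 0.05 rad on the hand. One mid-push spindle reading from the top camera was hidden by the gripper, so I ignored it. My last small nudge overshot slightly, from 2° short to 2° past, and I left it there.

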